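# Put the hand stamps back on their ledge in order of size

## Task

Put the four hand stamps away on the black ledge, one upright in the middle of each cork mark, in order of size: the stamp with the longest base on the mark next to the ink-pad tin, then ever shorter, the shortest at the far end by the tape dispenser. Turn each stamp so that its base lies lengthwise along its cork mark, and leave the white cup standing where it is.

Things in the scene. Friction and masses are not known exactly. Their poses are not given: they have to be found in the camera images.
- stamp_a: Hand stamp: black base 28 mm long (x axis), 26 wide, 22 high; the four differ only in base length (28, 46, 64, 82 mm). Upright wooden handle in the middle, a cylinder 22 mm across from 40 to 80 mm above the underside (80 = top), on a 16 mm steel neck. 35 to 110 g. Origin: centre of the underside, z up. Both ends alike. Stands on the table at z = 0.
- stamp_b: Hand stamp: black base 46 mm long (x axis), 26 wide, 22 high; the four differ only in base length (28, 46, 64, 82 mm). Upright wooden handle in the middle, a cylinder 22 mm across from 40 to 80 mm above the underside (80 = top), on a 16 mm steel neck. 35 to 110 g. Origin: centre of the underside, z up. Both ends alike. Stands on the table at z = 0.
- stamp_c: Hand stamp: black base 64 mm long (x axis), 26 wide, 22 high; the four differ only in base length (28, 46, 64, 82 mm). Upright wooden handle in the middle, a cylinder 22 mm across from 40 to 80 mm above the underside (80 = top), on a 16 mm steel neck. 35 to 110 g. Origin: centre of the underside, z up. Both ends alike. Stands on the table at z = 0.
- stamp_d: Hand stamp: black base 82 mm long (x axis), 26 wide, 22 high; the four differ only in base length (28, 46, 64, 82 mm). Upright wooden handle in the middle, a cylinder 22 mm across from 40 to 80 mm above the underside (80 = top), on a 16 mm steel neck. 35 to 110 g. Origin: centre of the underside, z up. Both ends alike. Stands on the table at z = 0.
- mark_p: One of four like cork pads in a row on a fixed black ledge (104 x 300 mm, 12 high): 92 mm long (x axis, across the row), 36 wide (y axis, along the row), 2 thick, fixed, 75 mm centre to centre. Origin: centre of its underside, at z = 12 mm; its top is at z = 14 mm. The letter says nothing of its place in the row.
- mark_q: One of four like cork pads in a row on a fixed black ledge (104 x 300 mm, 12 high): 92 mm long (x axis, across the row), 36 wide (y axis, along the row), 2 thick, fixed, 75 mm centre to centre. Origin: centre of its underside, at z = 12 mm; its top is at z = 14 mm. The letter says nothing of its place in the row.
- mark_r: One of four like cork pads in a row on a fixed black ledge (104 x 300 mm, 12 high): 92 mm long (x axis, across the row), 36 wide (y axis, along the row), 2 thick, fixed, 75 mm centre to centre. Origin: centre of its underside, at z = 12 mm; its top is at z = 14 mm. The letter says nothing of its place in the row.
- mark_s: One of four like cork pads in a row on a fixed black ledge (104 x 300 mm, 12 high): 92 mm long (x axis, across the row), 36 wide (y axis, along the row), 2 thick, fixed, 75 mm centre to centre. Origin: centre of its underside, at z = 12 mm; its top is at z = 14 mm. The letter says nothing of its place in the row.
- tin: Closed ink-pad tin: flat bare-metal box, 112 x 72 mm, 20 high, fixed in line with the row just beyond one end of the ledge (which end varies), its centre 87.5 mm from the nearest mark's. Beyond the other end a fixed black tape dispenser, 120 x 50 mm, 75 high. Origin: centre of the underside; x across the row.
- mug: White cup without handle, 76 mm across and 85 mm high, loose, standing among the stamps. Origin: centre of the underside.
Mind the look-alikes: they are no part of the job. What is shaped like the stamp_a but blue or purple is not meant. What is shaped like the stamp_c but yellow is not meant.

How it is judged:
By the outcome, as a careful person would: the job done as asked, in the order asked, and still so for the second after the job is handed in, with the robot touching nothing.
It also fails if it takes over 112 s, if anything falls off the work surface, if the arm or the gripper's body presses on something with over 40 N, if the wrist force passes 120 N, or if a joint passes its speed limit or range.

## Robot

A 7-joint arm with a two-finger parallel gripper is mounted at the origin on the work surface. World frame = base frame: x ahead of the robot, y to its left, z up, the work surface at z = 0. Lengths are in m, angles in rad, forces in N, time in s.
With the tool pointing down it reaches from about 0.425 to 0.875 m from the base axis. Payload 4.7 kg.
Tool frame: the origin (TCP) lies at the very end of the fingers, on their centre line; the grasp point (between the pads) lies behind it (ctrl.tcp_to_grasp is the z of the grasp point in the tool frame, in m); z points along the fingers, y is the line along which they close (so a half turn about z gives the same grasp; the last joint's range is limited). The gripper opens to 87 mm and grips with 3 to 60 N. Pads are 19 mm wide; open, the fingers measure 117 mm over their backs; the gripper's body (75 mm by 190 mm) begins 51 mm behind the grasp point.
Start: joints at [-1.225, 0.321, -0.07, 1.45, 0.023, 1.371, -0.057], TCP at [0.212, 0.615, 0.223] pointing down, gripper open.
Joint ranges: [-2.86, 2.86], [-0.3, 2.09], [-1.38, 1.24], [0.06, 2.45], [-1.56, 4.7], [0.09, 2.05], [-2.69, 2.69]. Speed limits (rad/s): [2.57, 2.57, 3.14, 3.14, 3.14, 3.14, 3.14].

## Interface

Orientations are given as a rotation vector (axis times angle).
In Python, from bench import ctrl gives the robot as it stands.
- The arm moves only by the tool step_arm, never from a script. Its argument "targets" is a list of rows, each a list of 7 numbers: the shift along the world's x, y, z in cm, then the turn, a rotation vector about the world's x, y, z in degrees, then the opening, from 0 (shut) to 1 (fully open). A call has exactly 5 rows; each row shifts and turns the commanded pose from where the row before left it; what a row does not reach is not made up. A row lasts 1/12 s, in which the tool goes at most 41.7 mm and 7.16 degrees, less where a joint would pass 70% of its speed; a pose out of reach is approached as far as the arm can. A call with a gripper value outside its range is refused whole. The fingers move at their own pace and stop on an object; "force" is the grip in N (left out, the last holds). Time passes only in rows, so rows that do not move let the fingers close, or fill a call up. It gives the time, the measured TCP pose, the force, the opening and the grip force at its end, in the units of the state.
- ctrl.get_state(): the state, without advancing time (a new reading comes with each control period).
- ctrl.get_image(name): name is "side" or "top"; returns (picture, depth): 480x640x3 uint8, red, green, blue; 480x640 float32, m along the optical axis (not along the pixel's ray), 0 where there is no reading.
- ctrl.camera_params(name): a dict with "intrinsics" (3x3 intrinsics, pixels), "rvec" (rotation vector, rad) and "tvec" (3), from world to camera coordinates, as OpenCV has them. Camera axes: x right, y down, z forward; pixel columns grow to the right and rows downward; lengths in m; the calibration is good to about 2 mm. A picture is of the moment at which its call begins. camera_params takes no time and is no camera call.
- ctrl.close_job(): hands the job in; it is judged then, once.
The state is a dict: "time": time; "joint_positions": joint angles; "qd": joint speeds; "joint_torque": joint torques, N m; "position": TCP position; "tool_rot": TCP orientation; "ft_force": force on the tool from outside, world axes, zero at the start; "torque": the same for the moment, N m; "grip_width": opening from 0.0 (shut) to 1.0 (fully open); "grip_force": force on a finger pad.
Only numpy, scipy, OpenCV 4.12 (cv2) and the standard library are available. Lean on these libraries where they do the work, as an engineer would, in place of code of your own. Each camera call takes 0.05 s, during which the arm holds its last target. There are 200 camera calls.

## Working session

There is one attempt and no reset: what is moved stays moved. The work goes in short steps, Python scripts to look and compute and a tool call to move; the robot and the scene stay as the last step left them, time stands still between calls to the robot, and variables do not carry over. Pictures are saved under pics/ and viewed, at most 14 in all, crops included, and the job is handed in when it is done.

Besides the shell and the picture viewer there is one more tool, called after ">>>" by a JSON object that holds its "fn" and its "kwargs", one argument or row to a line. step_arm: Moves the arm, as the interface text tells. Its arguments: {"type":"object","properties":{"targets":{"type":"array"},"force":{"type":"number"}},"required":["targets"]}

```bash
mkdir -p pics; ls
python3 - <<'E'
from bench import ctrl
import cv2,numpy as np
s=ctrl.get_state(); print(s['time'],s['position'],s['tool_rot'],s['grip_width'],ctrl.tcp_to_grasp)
for n in('top','side'):
    im,d=ctrl.get_image(n); cv2.imwrite(f'pics/{n}0.png',im[:,:,::-1]); np.savez(f'{n}0.npz',im=im,d=d)
    print(n,ctrl.camera_params(n))
E
```

```text
pics
0.0 [0.2115648  0.61401438 0.22144441] [-5.18615866e-01 -3.09823943e+00  3.01273433e-03] 1.001344115280651 -0.0187
top {'intrinsics': array([[533.66743597,   0.        , 319.57390639],
       [  0.        , 533.66743597, 243.18177381],
       [  0.        ,   0.        ,   1.        ]]), 'rvec': array([ 2.07058764, -2.15495334,  0.21622268]), 'tvec': array([0.01642132, 0.50655609, 0.80856757])}
side {'intrinsics': array([[498.2814363 ,   0.        , 309.1893224 ],
       [  0.        , 498.2814363 , 238.24811237],
       [  0.        ,   0.        ,   1.        ]]), 'rvec': array([ 1.05809948, -2.53590683,  0.89607627]), 'tvec': array([0.36787729, 0.31023099, 0.52878293])}
```

View pics/top0.png

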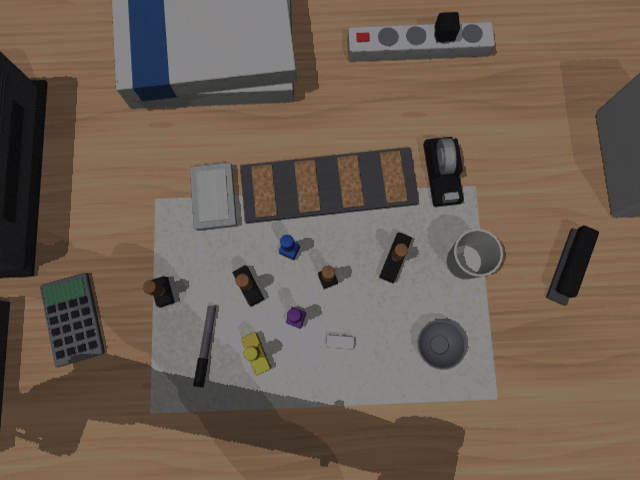

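View pics/side0.png

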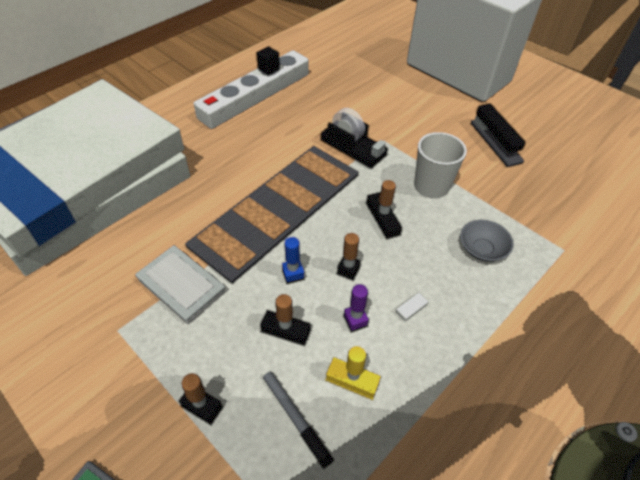

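The top view shows four wooden-handled stamps with black bases at about (163,291), (250,287), (328,277) and (397,257). The cork marks are at (263,190), (307,185), (350,180) and (393,176). The tin is at (213,195), the dispenser at (445,170) and the cup at (478,253). The look-alikes are blue (289,246), purple (296,316) and yellow (256,352).

```bash
cat > h.py <<'E'
import numpy as np,cv2
from bench import ctrl
def cam(n):
    p=ctrl.camera_params(n); R=cv2.Rodrigues(p['rvec'])[0]; return p['intrinsics'],R,np.array(p['tvec'])
def ray(n,uv,z):
    K,R,t=cam(n); uv=np.atleast_2d(uv).astype(float)
    d=np.c_[uv,np.ones(len(uv))]@np.linalg.inv(K).T@R; c=-R.T@t
    return c+d*((z-c[2])/d[:,2])[:,None]
def cloud(n,d):
    K,R,t=cam(n); v,u=np.mgrid[:480,:640]
    P=np.stack([(u-K[0,2])/K[0,0]*d,(v-K[1,2])/K[1,1]*d,d],-1)
    return (P-t)@R
def rect(xy):
    (c,(w,h),a)=cv2.minAreaRect((xy*1000).astype(np.float32))
    if w<h:w,h,a=h,w,a+90
    return np.round(c,1),round(w,1),round(h,1),round((a+90)%180-90,1)
def stamps(n,im,d):
    P=cloud(n,d); Z=P[...,2]; hsv=cv2.cvtColor(im,cv2.COLOR_RGB2HSV); out=[]
    dark=((hsv[...,2]<50)&(Z>.008)&(Z<.034)&(d>0)).astype(np.uint8)
    N,L,S,C=cv2.connectedComponentsWithStats(dark)
    for i in range(1,N):
        if 60<S[i,4]<1500:
            v,u=np.nonzero(L==i)
            print(n,'dark',np.round(C[i]),S[i,4],rect(ray(n,np.c_[u,v],.022)[:,:2]),'z',np.round(np.median(Z[L==i]),3))
    top=((hsv[...,0]<20)&(hsv[...,1]>90)&(Z>.072)&(Z<.1)&(d>0)).astype(np.uint8)
    N,L,S,C=cv2.connectedComponentsWithStats(top)
    for i in range(1,N):
        if S[i,4]>30:
            v,u=np.nonzero(L==i); print(n,'top',np.round(C[i]),S[i,4],np.round(ray(n,C[i],.08)[0,:2]*1000,1),rect(ray(n,np.c_[u,v],.08)[:,:2]),np.round(np.median(Z[L==i]),3))
E
python3 - <<'E'
from h import *
for n in('top','side'):
    f=np.load(n+'0.npz'); im,d=f['im'],f['d']; stamps(n,im,d)
    hsv=cv2.cvtColor(im,cv2.COLOR_RGB2HSV); Z=cloud(n,d)[...,2]
    X=cloud(n,d)
    m=((hsv[...,0]<22)&(hsv[...,1]>90)&(Z>.008)&(Z<.022)).astype(np.uint8); m=cv2.morphologyEx(m,5,None) if 0 else cv2.medianBlur(m,5)
    N,L,S,C=cv2.connectedComponentsWithStats(m)
    for i in range(1,N):
        if S[i,4]>300:
            v,u=np.nonzero(L==i); print(n,'cork',np.round(C[i]),S[i,4],rect(ray(n,np.c_[u,v],.014)[:,:2]))
    m=(Z>.075)&(Z<.095)&(hsv[...,1]<60)
    N,L,S,C=cv2.connectedComponentsWithStats(m.astype(np.uint8))
    for i in range(1,N):
        if S[i,4]>100: print(n,'cup?',np.round(C[i]),S[i,4],rect(X[L==i][:,:2]))
f=np.load('top0.npz')
cv2.imwrite('pics/c.png',cv2.resize(f['im'][140:380,140:460,::-1],(800,600),interpolation=cv2.INTER_CUBIC))
E
```

```text
top dark [442. 180.] 1009 (array([ 631.2, -220.4]), 121.1, 53.0, 4.4) z 0.021
top dark [565. 258.] 281 (array([ 469.9, -409.6]), 117.9, 17.7, -21.5) z 0.012
top dark [394. 259.] 572 (array([ 484.6, -128.8]), 83.4, 26.3, -25.3) z 0.021
top dark [250. 287.] 409 (array([447.1, 116.9]), 65.0, 25.2, 26.1) z 0.021
top dark [327. 281.] 119 (array([454.4, -15. ]), 28.3, 25.7, 19.4) z 0.022
top dark [163. 293.] 344 (array([442.9, 258.7]), 47.5, 27.8, 15.1) z 0.021
top dark [ 73. 303.] 62 (array([430.4, 403.8]), 13.5, 12.7, -75.7) z 0.013
top dark [  2. 330.] 322 (array([375.7, 512.2]), 125.1, 11.4, 4.7) z 0.014
top dark [ 51. 309.] 62 (array([421.4, 438.1]), 14.0, 11.6, -69.7) z 0.013
top dark [ 53. 320.] 61 (array([403.1, 433.5]), 14.0, 11.6, -78.0) z 0.013
top dark [201. 369.] 342 (array([331. , 190.7]), 85.5, 16.8, -9.6) z 0.015
top dark [ 58. 343.] 61 (array([366.8, 423.8]), 12.9, 11.3, -86.5) z 0.014
top dark [ 77. 355.] 174 (array([350.7, 384.9]), 46.1, 23.9, -76.3) z 0.012
top dark [432. 360.] 78 (array([ 317.5, -174.7]), 51.3, 12.7, 52.3) z 0.019
top top [400. 250.] 150 [ 484.7 -128.8
[... 2060 characters left out ...]
 383.] 289 [441.5 262.5] (array([441.7, 262.4]), 22.1, 19.2, -19.1) 0.079
side cork [569.  10.] 349 (array([  607.5, -1000.1]), 139.1, 115.9, -87.6)
side cork [322. 168.] 824 (array([ 627.9, -135.3]), 94.2, 38.1, 4.5)
side cork [293. 192.] 926 (array([622.8, -60.5]), 94.1, 37.5, 4.1)
side cork [261. 218.] 1051 (array([617.2,  14. ]), 94.0, 37.8, 4.0)
side cork [226. 246.] 1207 (array([611.8,  88.9]), 93.4, 37.7, 4.1)
side cup? [465.  49.] 1094 (array([ 618. , -516.4]), 219.1, 89.4, 26.2)
side cup? [ 88. 142.] 9712 (array([886.2, 135.2]), 213.1, 209.9, 4.3)
side cup? [442. 150.] 650 (array([ 475.5, -247.3]), 76.1, 74.3, -76.3)
side cup? [ 12. 228.] 653 (array([798.9, 307.1]), 65.1, 29.0, 4.1)
```

View pics/c.png

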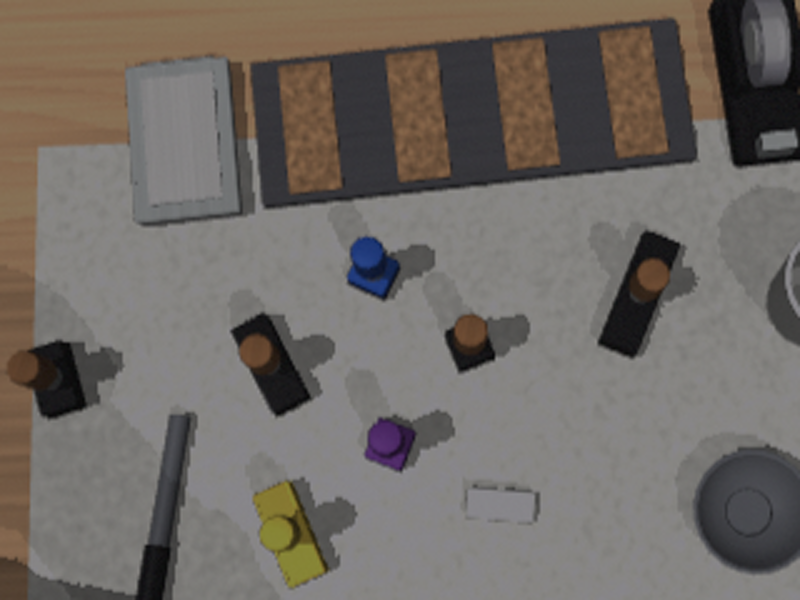

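The enlarged crop confirms the four targets, all with black bases and brown handles. By measured base length they are d 82 mm (394,259), c 64 mm (250,287), b 46 mm (163,293) and a 28 mm (327,281). Blue, purple and yellow are excluded. Stamp a is nearly square, so I need a finer check of its long axis.

Run:
```python
from h import *
s=10
for n,(u0,v0,u1,v1) in dict(top=(312,260,344,294),side=(330,250,366,284)).items():
    im=np.load(n+'0.npz')['im'].astype(np.float32).max(2)
    c=cv2.resize(im[v0:v1,u0:u1],None,fx=s,fy=s,interpolation=cv2.INTER_CUBIC)
    for th in (45,55,65):
        m=(c<th).astype(np.uint8); N,L,S,C=cv2.connectedComponentsWithStats(m); i=1+S[1:,4].argmax()
        m=(L==i).astype(np.uint8)
        cn=max(cv2.findContours(m,0,2)[0],key=cv2.contourArea)
        h=cv2.approxPolyDP(cv2.convexHull(cn),7,True)[:,0]
        px=(h+.5)/s-.5+[u0,v0]
        print(n,th); 
        for z in(0,.022):
            p=ray(n,px,z)[:,:2]*1000; e=np.roll(p,-1,0)-p
            print(z,[(round(float(np.hypot(*q))),round(float(np.degrees(np.arctan2(q[1],q[0]))%180))) for q in e])
        print(np.round(px,1).tolist())
    cv2.imwrite(f'pics/a_{n}.png',np.clip(c*1.5,0,255))
a=cv2.imread('pics/a_top.png');b=cv2.imread('pics/a_side.png')
cv2.imwrite('pics/a2.png',np.hstack([a,b]))
K,R,t=cam('top');print('cam',-R.T@t); K,R,t=cam('side');print('cam',-R.T@t)
```

```text
top 45
0 [(11, 19), (4, 166), (24, 106), (20, 20), (8, 3), (4, 113), (25, 73)]
0.022 [(11, 19), (4, 166), (24, 106), (20, 20), (8, 3), (4, 113), (25, 73)]
[[335.0, 274.8], [337.4, 280.8], [337.0, 283.4], [323.2, 287.8], [318.6, 276.8], [318.2, 272.2], [320.6, 271.0]]
top 55
0 [(5, 112), (24, 74), (12, 22), (5, 167), (25, 106), (21, 21), (8, 1)]
0.022 [(5, 112), (23, 74), (12, 22), (5, 167), (24, 106), (20, 21), (8, 1)]
[[318.2, 272.0], [320.8, 270.8], [334.6, 274.0], [337.6, 280.6], [337.0, 283.4], [323.2, 288.0], [318.4, 276.8]]
top 65
0 [(5, 112), (24, 75), (12, 22), (6, 169), (25, 107), (22, 21), (8, 0)]
0.022 [(5, 112), (23, 75), (12, 22), (6, 169), (24, 107), (21, 21), (8, 0)]
[[318.0, 272.0], [321.0, 270.6], [334.6, 273.6], [337.6, 280.2], [337.2, 283.4], [323.4, 288.2], [318.2, 276.6]]
side 45
0 [(19, 39), (6, 6), (15, 125), (20, 108), (24, 18), (14, 127), (16, 106)]
0.022 [(19, 39), (5, 6), (14, 125), (19, 108), (23, 18), (13, 127), (15, 106)]
[[343.0, 257.8], [355.8, 259.0], [358.8, 260.8], [357.8, 268.8], [352.2, 278.8], [337.4, 272.6], [338.4, 265.2]]
side 55
0 [(19, 37), (6, 9), (12, 130), (24, 109), (24, 19), (14, 127), (17, 106)]
0.022 [(18, 37), (5, 9), (12, 130), (23, 109), (24, 19), (14, 127), (16, 106)]
[[343.2, 257.2], [355.8, 258.6], [359.0, 260.4], [358.6, 267.0], [352.4, 279.0], [337.2, 272.8], [338.2, 265.0]]
side 65
0 [(18, 35), (7, 7), (13, 128), (23, 109), (25, 19), (15, 126), (17, 105)]
0.022 [(18, 35), (6, 7), (13, 128), (22, 109), (24, 19), (15, 126), (17, 105)]
[[343.6, 256.4], [355.6, 258.2], [359.2, 260.4], [358.6, 267.6], [352.6, 279.0], [337.0, 272.8], [338.2, 264.4]]
cam [ 0.33181695 -0.0010463   0.89473273]
cam [0.1979452  0.32633502 0.60457548][ WARN:0@0.353] global loadsave.cpp:1063 imwrite_ Unsupported depth image for selected encoder is fallbacked to CV_8U.
```

View pics/a2.png

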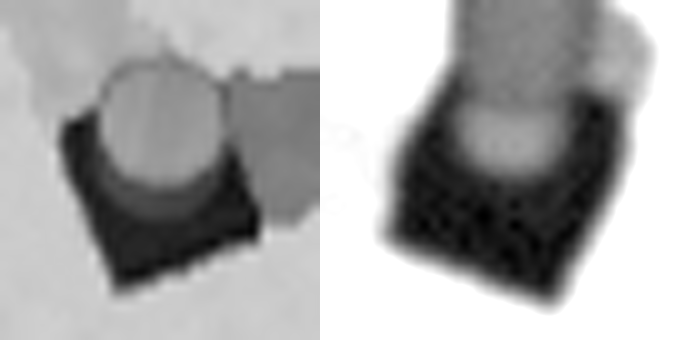

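The pixels do not settle it, so I will measure stamp a's base with the gripper later. I start with stamp b, the nearest one.

>>> {"fn": "step_arm", "kwargs": {
  "targets": [
    [1.65, -2.53, -0.65, 0, 0, 7, 0.6],
    [1.65, -2.53, -0.65, 0, 0, 7, 0.6],
    [1.65, -2.53, -0.65, 0, 0, 7, 0.6],
    [1.65, -2.53, -0.65, 0, 0, 7, 0.6],
    [1.65, -2.53, -0.65, 0, 0, 6, 0.6]
  ],
  "force": 20
}}

```text
time: 0.52
position: [0.2947, 0.4865, 0.1892]
tool_rot: [0.419, -3.113, 0.001]
ft_force: [0.6, -0.8, 0.4]
grip_width: 0.706
grip_force: 0.0
```

>>> {"fn": "step_arm", "kwargs": {
  "targets": [
    [1.65, -2.53, -0.65, 0, 0, 0, 0.6],
    [1.65, -2.53, -0.65, 0, 0, 0, 0.6],
    [1.65, -2.53, -0.65, 0, 0, 0, 0.6],
    [1.65, -2.53, -0.65, 0, 0, 0, 0.6],
    [1.65, -2.53, -0.65, 0, 0, 0, 0.6]
  ]
}}

```text
time: 0.93
position: [0.3772, 0.36, 0.157]
tool_rot: [0.41, -3.114, 0.0]
ft_force: [0.6, 0.1, 0.9]
grip_width: 0.602
grip_force: 0.0
```

>>> {"fn": "step_arm", "kwargs": {
  "targets": [
    [1.65, -2.53, -0.65, 0, 0, 0, 0.6],
    [1.65, -2.53, -0.65, 0, 0, 0, 0.6],
    [1.65, -2.53, -0.65, 0, 0, 0, 0.6],
    [1.65, -2.53, -0.65, 0, 0, 0, 0.6],
    [0, 0, 0, 0, 0, 0, 0.6]
  ]
}}

```text
time: 1.35
position: [0.4455, 0.253, 0.13]
tool_rot: [0.396, -3.116, 0.007]
ft_force: [0.4, -0.7, -0.1]
grip_width: 0.6
grip_force: 0.0
```

```bash
cat >> h.py <<'E'
from scipy.spatial.transform import Rotation as Rn
def st(goal=None,yaw=None):
    s=ctrl.get_state(); R=Rn.from_rotvec(s['tool_rot']).as_matrix(); p=np.array(s['position'])
    y=np.degrees(np.arctan2(R[1,1],R[0,1]))%180
    print('t',round(s['time'],2),'p',np.round(p*1000,1),'fingeryaw',round(y,1),'tilt',np.round(R[:2,2],3),'w mm',round(s['grip_width']*87,1),'gf',round(s['grip_force'],1),'F',np.round(s['ft_force'],1),'q7',round(s['joint_positions'][6],2))
    if goal is not None: print(' go cm',np.round(np.array(goal)/10-p*100,2))
E
python3 -c "
from h import *
st((443.1,259.7,42))"
```

```text
t 1.35 p [445.5 253.  130. ] fingeryaw 104.5 tilt [-0.    -0.005] w mm 52.2 gf 0.0 F [ 0.4 -0.7 -0.1] q7 1.26
 go cm [-0.24  0.67 -8.8 ]
```

>>> {"fn": "step_arm", "kwargs": {
  "targets": [
    [0, 0, -1.2, 0, 0, 0, 0.6],
    [0, 0, -1.2, 0, 0, 0, 0.6],
    [0, 0, -1.0, 0, 0, 0, 0.6],
    [0, 0, 0, 0, 0, 0, 0.6],
    [0, 0, 0, 0, 0, 0, 0.6]
  ]
}}

```text
time: 1.77
position: [0.4413, 0.2609, 0.0963]
tool_rot: [0.413, -3.112, 0.002]
ft_force: [0.0, 0.6, 0.4]
grip_width: 0.595
grip_force: 0.0
```

```bash
python3 -c "
from h import *
st((443.1,259.7,42))"
```

```text
t 1.77 p [441.3 260.9  96.3] fingeryaw 105.1 tilt [-0.002 -0.001] w mm 51.7 gf 0.0 F [0.  0.6 0.4] q7 1.27
 go cm [ 0.18 -0.12 -5.43]
```

>>> {"fn": "step_arm", "kwargs": {
  "targets": [
    [0, -0.1, -1.9, 0, 0, 0, 0.6],
    [0, 0, -1.9, 0, 0, 0, 0.6],
    [0, 0, -1.2, 0, 0, 0, 0.6],
    [0, 0, -0.6, 0, 0, 0, 0.6],
    [0, 0, 0, 0, 0, 0, 0.6]
  ]
}}

```text
time: 2.18
position: [0.4418, 0.2594, 0.0406]
tool_rot: [0.411, -3.113, 0.001]
ft_force: [0.2, -0.7, -0.9]
grip_width: 0.596
grip_force: 0.0
```

>>> {"fn": "step_arm", "kwargs": {
  "targets": [
    [0, 0, 0, 0, 0, 0, 0.15],
    [0, 0, 0, 0, 0, 0, 0.15],
    [0, 0, 0, 0, 0, 0, 0.15],
    [0, 0, 0, 0, 0, 0, 0.15],
    [0, 0, 0, 0, 0, 0, 0.15]
  ],
  "force": 20
}}

```text
time: 2.6
position: [0.4432, 0.2596, 0.0422]
tool_rot: [-0.41, 3.114, 0.001]
ft_force: [0.3, 0.4, -0.4]
grip_width: 0.308
grip_force: 0.0
```

Run:
```python
from h import *
st((443,259.8,42))
im,d=ctrl.get_image('side'); cv2.imwrite('pics/s1.png',im[:,:,::-1])
```

```text
t 2.6 p [443.2 259.6  42.2] fingeryaw 105.0 tilt [0.001 0.001] w mm 26.8 gf 0.0 F [ 0.3  0.4 -0.4] q7 1.28
 go cm [-0.02  0.02 -0.02]
```

View pics/s1.png

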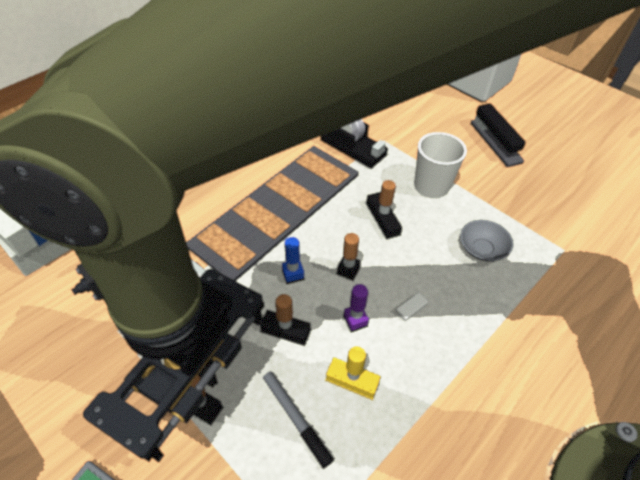

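The gripper is over stamp b at about (205,405) and still closing; nothing else has moved. I will finish the grip and lift.

>>> {"fn": "step_arm", "kwargs": {
  "targets": [
    [0, 0, 0, 0, 0, 0, 0.15],
    [0, 0, 0, 0, 0, 0, 0.15],
    [0, 0, 0, 0, 0, 0, 0.15],
    [0, 0, 0, 0, 0, 0, 0.15],
    [0, 0, 0.5, 0, 0, 0, 0.15]
  ]
}}

```text
time: 3.07
position: [0.4421, 0.2589, 0.0459]
tool_rot: [0.41, -3.113, 0.001]
ft_force: [-0.9, 0.0, -0.6]
grip_width: 0.244
grip_force: 20.0
```

>>> {"fn": "step_arm", "kwargs": {
  "targets": [
    [0, 0, 2.5, 0, 0, 0, 0.15],
    [0, 0, 3, 0, 0, 0, 0.15],
    [0, 0, 3, 0, 0, 0, 0.15],
    [0, 0, 2.5, 0, 0, 0, 0.15],
    [0, 0, 1.5, 0, 0, 0, 0.15]
  ]
}}

```text
time: 3.48
position: [0.4438, 0.2599, 0.1748]
tool_rot: [-0.409, 3.111, 0.003]
ft_force: [0.7, -0.6, -0.7]
grip_width: 0.245
grip_force: 20.0
```

Run:
```python
from h import *
st((443,259.8,172))
```

```text
t 3.48 p [443.8 259.9 174.8] fingeryaw 105.0 tilt [0.003 0.002] w mm 21.3 gf 20.0 F [ 0.7 -0.6 -0.7] q7 1.26
 go cm [-0.08 -0.01 -0.28]
```

>>> {"fn": "step_arm", "kwargs": {
  "targets": [
    [0.8, -1.5, 0, 0, 0, -3, 0.15],
    [1.4, -2.5, 0, 0, 0, -4, 0.15],
    [1.6, -2.9, 0, 0, 0, -4, 0.15],
    [1.6, -2.9, 0, 0, 0, 0, 0.15],
    [1.6, -2.9, 0, 0, 0, 0, 0.15]
  ]
}}

```text
time: 3.9
position: [0.5128, 0.1296, 0.1705]
tool_rot: [0.106, -3.138, 0.002]
ft_force: [0.5, 0.2, -0.8]
grip_width: 0.247
grip_force: 20.0
```

>>> {"fn": "step_arm", "kwargs": {
  "targets": [
    [1.6, -2.9, 0, 0, 0, 0, 0.15],
    [1.6, -2.9, 0, 0, 0, 0, 0.15],
    [1.6, -2.9, 0, 0, 0, 0, 0.15],
    [1.6, -2.9, 0, 0, 0, 0, 0.15],
    [1.6, -2.9, 0, 0, 0, 0, 0.15]
  ]
}}

```text
time: 4.32
position: [0.5924, -0.0157, 0.1703]
tool_rot: [0.105, -3.138, 0.001]
ft_force: [0.5, 0.8, -0.9]
grip_width: 0.246
grip_force: 20.0
```

>>> {"fn": "step_arm", "kwargs": {
  "targets": [
    [1.6, -2.9, 0, 0, 0, 0, 0.15],
    [0.9, -1.5, 0, 0, 0, 0, 0.15],
    [0.45, -0.43, 0, 0, 0, 0, 0.15],
    [0, 0, -1.5, 0, 0, 0, 0.15],
    [0, 0, -1.5, 0, 0, 0, 0.15]
  ]
}}

```text
time: 4.73
position: [0.6224, -0.0617, 0.141]
tool_rot: [-0.106, 3.139, 0.0]
ft_force: [0.3, 0.5, 0.2]
grip_width: 0.246
grip_force: 20.0
```

Run:
```python
from h import *
st((622.5,-60.5,57))
```

```text
t 4.73 p [622.4 -61.7 141. ] fingeryaw 93.9 tilt [0. 0.] w mm 21.4 gf 20.0 F [0.3 0.5 0.2] q7 1.81
 go cm [ 0.01  0.12 -8.4 ]
```

>>> {"fn": "step_arm", "kwargs": {
  "targets": [
    [0, 0, -2.5, 0, 0, 0, 0.15],
    [0, 0, -2.5, 0, 0, 0, 0.15],
    [0, 0, -2, 0, 0, 0, 0.15],
    [0, 0, -1, 0, 0, 0, 0.15],
    [0, 0, -0.5, 0, 0, 0, 0.15]
  ]
}}

```text
time: 5.15
position: [0.6199, -0.0601, 0.0558]
tool_rot: [0.109, -3.134, -0.002]
ft_force: [-10.5, 2.7, 23.1]
grip_width: 0.246
grip_force: 20.0
```

>>> {"fn": "step_arm", "kwargs": {
  "targets": [
    [0, 0, -0.1, 0, 0, 0, 0.15],
    [0, 0, 0, 0, 0, 0, 0.15],
    [0, 0, 0, 0, 0, 0, 0.5],
    [0, 0, 0, 0, 0, 0, 0.5],
    [0, 0, 0, 0, 0, 0, 0.5]
  ]
}}

```text
time: 5.57
position: [0.6226, -0.0609, 0.056]
tool_rot: [-0.109, 3.139, 0.0]
ft_force: [0.4, 0.2, 0.1]
grip_width: 0.394
grip_force: 0.0
```

>>> {"fn": "step_arm", "kwargs": {
  "targets": [
    [0, 0, 0, 0, 0, 0, 0.5],
    [0, 0, 2, 0, 0, 0, 0.5],
    [0, 0, 3, 0, 0, 0, 0.5],
    [0, 0, 3.5, 0, 0, 0, 0.5],
    [0, 0, 3, 0, 0, 0, 0.5]
  ]
}}

```text
time: 5.98
position: [0.6223, -0.0611, 0.1724]
tool_rot: [-0.109, 3.139, -0.0]
ft_force: [0.4, 0.5, 0.7]
grip_width: 0.499
grip_force: 0.0
```

Run:
```python
from h import *
st((447.3,117.1,170))
```

```text
t 5.98 p [622.3 -61.1 172.4] fingeryaw 94.0 tilt [ 0.001 -0.   ] w mm 43.4 gf 0.0 F [0.4 0.5 0.7] q7 1.8
 go cm [-17.5   17.82  -0.24]
```

>>> {"fn": "step_arm", "kwargs": {
  "targets": [
    [-1, 1, 0, 0, 0, 5, 0.6],
    [-2, 2, 0, 0, 0, 6, 0.6],
    [-2.5, 2.5, 0, 0, 0, 6, 0.6],
    [-2.8, 2.8, 0, 0, 0, 5, 0.6],
    [-2.8, 2.8, 0, 0, 0, 0, 0.6]
  ]
}}

```text
time: 6.4
position: [0.5102, 0.0506, 0.1707]
tool_rot: [-0.71, 3.06, -0.0]
ft_force: [0.3, 0.5, 0.1]
grip_width: 0.595
grip_force: 0.0
```

>>> {"fn": "step_arm", "kwargs": {
  "targets": [
    [-2.8, 2.8, 0, 0, 0, 0, 0.6],
    [-2, 2, 0, 0, 0, 0, 0.6],
    [-1.2, 1.2, -0.5, 0, 0, 0, 0.6],
    [-0.42, 0.66, -1.5, 0, 0, 0, 0.6],
    [0, 0, -2.5, 0, 0, 0, 0.6]
  ]
}}

```text
time: 6.82
position: [0.4479, 0.1197, 0.1278]
tool_rot: [-0.711, 3.054, 0.003]
ft_force: [-0.1, -0.7, -0.4]
grip_width: 0.601
grip_force: 0.0
```

Run:
```python
from h import *
st((447.3,117.1,42))
im,d=ctrl.get_image('top'); cv2.imwrite('pics/t2.png',im[:,:,::-1]); stamps('top',im,d)
im,d=ctrl.get_image('side'); cv2.imwrite('pics/s2.png',im[:,:,::-1]);
```

```text
t 6.82 p [447.9 119.7 127.8] fingeryaw 116.2 tilt [0.006 0.004] w mm 52.3 gf 0.0 F [-0.1 -0.7 -0.4] q7 1.71
 go cm [-0.06 -0.26 -8.58]
top dark [442. 180.] 948 (array([ 631.3, -220.6]), 120.0, 52.6, 4.2) z 0.021
top dark [365. 175.] 136 (array([623.7, -88.7]), 39.4, 22.3, -3.1) z 0.012
top dark [566. 262.] 136 (array([ 468.2, -411.2]), 115.1, 14.6, -20.5) z 0.03
top dark [394. 259.] 560 (array([ 484.8, -128.5]), 83.4, 25.7, -25.3) z 0.021
top dark [327. 281.] 112 (array([454.4, -14.5]), 27.8, 25.5, 19.1) z 0.021
top dark [253. 294.] 275 (array([433.2, 109.9]), 33.9, 25.0, 27.3) z 0.022
top dark [  2. 331.] 338 (array([372.7, 512. ]), 131.1, 11.4, 4.7) z 0.014
top dark [448. 359.] 252 (array([ 319.3, -197.6]), 69.2, 29.5, -76.4) z 0.019
top top [352. 167.] 184 [624.4 -60.1] (array([623.9, -59.9]), 27.1, 20.9, -3.1) 0.092
top top [400. 250.] 151 [ 484.7 -128.7] (array([ 484.3, -128.9]), 20.6, 20.4, -2.3) 0.079
top top [328. 272.] 151 [454.5 -14.4] (array([454.4, -14.1]), 20.2, 20.1, -2.3) 0.079
```

View pics/t2.png

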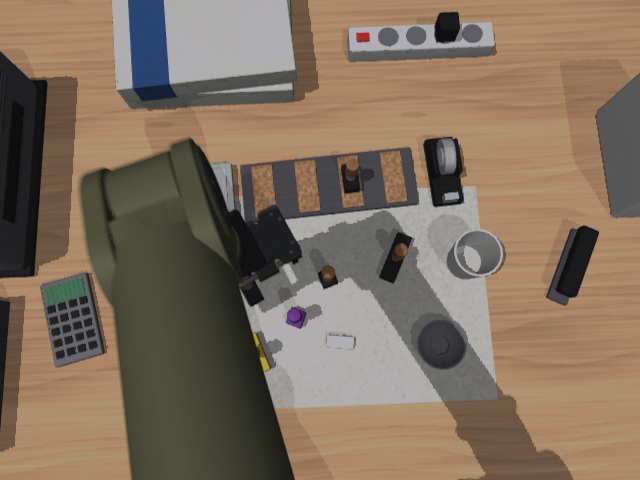

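Stamp b stands upright and lengthwise on the third mark, around (351,178). Next is stamp c.

>>> {"fn": "step_arm", "kwargs": {
  "targets": [
    [0, 0, -2.5, 0, 0, 0, 0.6],
    [0, 0, -2.5, 0, 0, 0, 0.6],
    [0, 0, -2, 0, 0, 0, 0.6],
    [0, 0, -1.4, 0, 0, 0, 0.6],
    [0, 0, 0, 0, 0, 0, 0.3]
  ]
}}

```text
time: 7.33
position: [0.4455, 0.1155, 0.0398]
tool_rot: [0.704, -3.057, 0.001]
ft_force: [-0.6, 0.4, 0.4]
grip_width: 0.574
grip_force: 0.0
```

>>> {"fn": "step_arm", "kwargs": {
  "targets": [
    [0, 0, 0, 0, 0, 0, 0.15],
    [0, 0, 0, 0, 0, 0, 0.15],
    [0, 0, 0, 0, 0, 0, 0.15],
    [0, 0, 0, 0, 0, 0, 0.15],
    [0, 0, 0, 0, 0, 0, 0.15]
  ]
}}

```text
time: 7.75
position: [0.4478, 0.1169, 0.0426]
tool_rot: [-0.706, 3.059, 0.001]
ft_force: [0.9, -0.5, 3.8]
grip_width: 0.249
grip_force: 20.0
```

>>> {"fn": "step_arm", "kwargs": {
  "targets": [
    [0, 0, 0, 0, 0, 0, 0.15],
    [0, 0, 0, 0, 0, 0, 0.15],
    [0, 0, 0, 0, 0, 0, 0.15],
    [0, 0, 0.5, 0, 0, 0, 0.15],
    [0, 0, 2, 0, 0, 0, 0.15]
  ]
}}

```text
time: 8.17
position: [0.4442, 0.1157, 0.0643]
tool_rot: [0.705, -3.055, 0.002]
ft_force: [-0.7, -0.6, -0.9]
grip_width: 0.248
grip_force: 20.0
```

Run:
```python
from h import *
st((447.3,117.1,67))
```

```text
t 8.17 p [444.2 115.7  64.3] fingeryaw 116.0 tilt [-0.006 -0.002] w mm 21.6 gf 20.0 F [-0.7 -0.6 -0.9] q7 1.73
 go cm [0.31 0.14 0.27]
```

>>> {"fn": "step_arm", "kwargs": {
  "targets": [
    [0, 0, 3, 0, 0, 0, 0.15],
    [0, 0, 3.4, 0, 0, 0, 0.15],
    [0.5, -0.3, 2.5, 0, 0, -4, 0.15],
    [1.5, -0.9, 1.5, 0, 0, -5, 0.15],
    [2.2, -1.3, 0, 0, 0, -5, 0.15]
  ]
}}

```text
time: 8.58
position: [0.4904, 0.0934, 0.1747]
tool_rot: [-0.326, 3.119, 0.004]
ft_force: [0.5, 1.0, 0.2]
grip_width: 0.247
grip_force: 20.0
```

>>> {"fn": "step_arm", "kwargs": {
  "targets": [
    [2.5, -1.5, 0, 0, 0, -5, 0.15],
    [2.5, -1.5, 0, 0, 0, -3, 0.15],
    [2.5, -1.5, 0, 0, 0, 0, 0.15],
    [2.5, -1.5, 0, 0, 0, 0, 0.15],
    [1.7, -1.2, 0, 0, 0, 0, 0.15]
  ]
}}

```text
time: 9.0
position: [0.6075, 0.0181, 0.1701]
tool_rot: [0.108, -3.14, 0.002]
ft_force: [-0.3, 0.7, -0.1]
grip_width: 0.247
grip_force: 20.0
```

>>> {"fn": "step_arm", "kwargs": {
  "targets": [
    [0.7, -0.4, -0.5, 0, 0, 0, 0.15],
    [0.37, -0.21, -2, 0, 0, 0, 0.15],
    [0, 0, -2.5, 0, 0, 0, 0.15],
    [0, 0, -2.5, 0, 0, 0, 0.15],
    [0, 0, -1.5, 0, 0, 0, 0.15]
  ]
}}

```text
time: 9.42
position: [0.614, 0.0143, 0.0771]
tool_rot: [0.11, -3.134, -0.001]
ft_force: [-1.3, 0.1, -1.4]
grip_width: 0.245
grip_force: 20.0
```

Run:
```python
from h import *
st((617,14,57))
```

```text
t 9.42 p [614.   14.3  77.1] fingeryaw 94.0 tilt [-0.005  0.   ] w mm 21.3 gf 20.0 F [-1.3  0.1 -1.4] q7 1.68
 go cm [ 0.3  -0.03 -2.01]
```

>>> {"fn": "step_arm", "kwargs": {
  "targets": [
    [0, 0, -1, 0, 0, 0, 0.15],
    [0, 0, -0.7, 0, 0, 0, 0.15],
    [0, 0, -0.4, 0, 0, 0, 0.15],
    [0, 0, -0.3, 0, 0, 0, 0.15],
    [0, 0, -0.1, 0, 0, 0, 0.15]
  ]
}}

```text
time: 9.83
position: [0.6172, 0.0139, 0.0567]
tool_rot: [-0.11, 3.139, 0.001]
ft_force: [-2.8, -0.2, 6.1]
grip_width: 0.242
grip_force: 20.0
```

>>> {"fn": "step_arm", "kwargs": {
  "targets": [
    [0, 0, 0, 0, 0, 0, 0.15],
    [0, 0, 0, 0, 0, 0, 0.15],
    [0, 0, 0, 0, 0, 0, 0.45],
    [0, 0, 0, 0, 0, 0, 0.45],
    [0, 0, 0, 0, 0, 0, 0.45]
  ]
}}

```text
time: 10.25
position: [0.617, 0.0135, 0.0558]
tool_rot: [-0.109, 3.139, 0.0]
ft_force: [0.7, 0.5, 0.5]
grip_width: 0.391
grip_force: 0.0
```

>>> {"fn": "step_arm", "kwargs": {
  "targets": [
    [0, 0, 0, 0, 0, 0, 0.45],
    [0, 0, 2, 0, 0, 0, 0.45],
    [0, 0, 3, 0, 0, 0, 0.45],
    [0, 0, 3.5, 0, 0, 0, 0.45],
    [0, 0, 3, 0, 0, 0, 0.45]
  ]
}}

```text
time: 10.67
position: [0.6168, 0.0133, 0.1723]
tool_rot: [-0.109, 3.139, -0.0]
ft_force: [0.8, -0.3, 1.1]
grip_width: 0.451
grip_force: 0.0
```

Run:
```python
from h import *
st((454.5,-14.4,171))
```

```text
t 10.67 p [616.8  13.3 172.3] fingeryaw 94.0 tilt [ 0. -0.] w mm 39.2 gf 0.0 F [ 0.8 -0.3  1.1] q7 1.65
 go cm [-16.23  -2.77  -0.13]
```

>>> {"fn": "step_arm", "kwargs": {
  "targets": [
    [-1, -0.2, 0, 0, 0, 5, 0.6],
    [-2, -0.4, 0, 0, 0, 5, 0.6],
    [-3, -0.5, 0, 0, 0, 5.3, 0.6],
    [-3, -0.5, 0, 0, 0, 0, 0.6],
    [-3, -0.5, 0, 0, 0, 0, 0.6]
  ]
}}

```text
time: 11.08
position: [0.4955, -0.0078, 0.1703]
tool_rot: [0.527, -3.097, 0.0]
ft_force: [-0.5, -0.3, 0.3]
grip_width: 0.592
grip_force: 0.0
```

>>> {"fn": "step_arm", "kwargs": {
  "targets": [
    [-2.5, -0.5, 0, 0, 0, 0, 0.6],
    [-1.2, -0.2, -1, 0, 0, 0, 0.6],
    [-0.55, -0.04, -2, 0, 0, 0, 0.6],
    [0, 0, -2.5, 0, 0, 0, 0.6],
    [0, 0, -2.5, 0, 0, 0, 0.6]
  ]
}}

```text
time: 11.5
position: [0.4546, -0.0149, 0.0906]
tool_rot: [-0.525, 3.094, 0.001]
ft_force: [-0.3, 0.1, 0.0]
grip_width: 0.601
grip_force: 0.0
```

>>> {"fn": "step_arm", "kwargs": {
  "targets": [
    [0, 0, -2.5, 0, 0, 0, 0.6],
    [0, 0, -2.5, 0, 0, 0, 0.6],
    [0, 0, -1.5, 0, 0, 0, 0.6],
    [0, 0, -0.7, 0, 0, 0, 0.6],
    [0, 0, -0.3, 0, 0, 0, 0.6]
  ]
}}

```text
time: 11.92
position: [0.4534, -0.015, 0.0146]
tool_rot: [0.526, -3.095, 0.0]
ft_force: [0.5, -0.6, 0.4]
grip_width: 0.601
grip_force: 0.0
```

Run:
```python
from h import *
st((454.5,-14.4,16))
```

```text
t 11.92 p [453.4 -15.   14.6] fingeryaw 109.3 tilt [-0.002 -0.   ] w mm 52.3 gf 0.0 F [ 0.5 -0.6  0.4] q7 1.93
 go cm [0.11 0.06 0.14]
```

>>> {"fn": "step_arm", "kwargs": {
  "targets": [
    [0, 0, 0, 0, 0, 0, 0.15],
    [0, 0, 0, 0, 0, 0, 0.15],
    [0, 0, 0, 0, 0, 0, 0.15],
    [0, 0, 0, 0, 0, 0, 0.15],
    [0, 0, 0, 0, 0, 0, 0.15]
  ],
  "force": 15
}}

```text
time: 12.33
position: [0.4549, -0.0148, 0.0163]
tool_rot: [-0.526, 3.096, 0.0]
ft_force: [0.1, -0.1, 0.1]
grip_width: 0.305
grip_force: 0.1
```

>>> {"fn": "step_arm", "kwargs": {
  "targets": [
    [0, 0, 0, 0, 0, 0, 0.15],
    [0, 0, 0, 0, 0, 0, 0.15],
    [0, 0, 0, 0, 0, 0, 0.15],
    [0, 0, 0, 0, 0, 0, 0.15],
    [0, 0, 0, 0, 0, 0, 0.15]
  ]
}}

```text
time: 12.75
position: [0.4549, -0.0148, 0.0163]
tool_rot: [-0.526, 3.096, 0.0]
ft_force: [-1.0, 1.2, 6.2]
grip_width: 0.296
grip_force: 15.0
```

Run:
```python
from h import *
st((454.5,-14.4,16)); print(ctrl.get_state()['grip_width'])
```

```text
t 12.75 p [454.9 -14.8  16.3] fingeryaw 109.3 tilt [0.001 0.   ] w mm 25.7 gf 15.0 F [-1.   1.2  6.2] q7 1.93
 go cm [-0.04  0.04 -0.03]
0.2957404734776527
```

The base measures 26 mm across 109°, so stamp a's long axis is at about 19.3° and is now squared to the fingers. I will regrasp it by the handle.

>>> {"fn": "step_arm", "kwargs": {
  "targets": [
    [0, 0, 0, 0, 0, 0, 0.5],
    [0, 0, 0, 0, 0, 0, 0.5],
    [0, 0, 0, 0, 0, 0, 0.5],
    [0, 0, 1.3, 0, 0, 0, 0.5],
    [0, 0, 1.3, 0, 0, 0, 0.5]
  ]
}}

```text
time: 13.17
position: [0.453, -0.015, 0.0409]
tool_rot: [0.526, -3.094, 0.0]
ft_force: [1.2, 0.1, 0.0]
grip_width: 0.488
grip_force: 0.0
```

>>> {"fn": "step_arm", "kwargs": {
  "targets": [
    [0, 0, 0, 0, 0, 0, 0.15],
    [0, 0, 0, 0, 0, 0, 0.15],
    [0, 0, 0, 0, 0, 0, 0.15],
    [0, 0, 0, 0, 0, 0, 0.15],
    [0, 0, 0, 0, 0, 0, 0.15]
  ],
  "force": 20
}}

```text
time: 13.58
position: [0.4536, -0.0149, 0.0408]
tool_rot: [0.526, -3.096, -0.0]
ft_force: [0.7, 0.0, 0.1]
grip_width: 0.251
grip_force: 20.0
```

>>> {"fn": "step_arm", "kwargs": {
  "targets": [
    [0, 0, 0, 0, 0, 0, 0.15],
    [0, 0, 0, 0, 0, 0, 0.15],
    [0, 0, 0, 0, 0, 0, 0.15],
    [0, 0, 0, 0, 0, 0, 0.15],
    [0, 0, 0.9, 0, 0, 0, 0.15]
  ]
}}

```text
time: 14.0
position: [0.4528, -0.0149, 0.0494]
tool_rot: [0.526, -3.094, -0.0]
ft_force: [-0.3, 0.6, -0.4]
grip_width: 0.244
grip_force: 20.0
```

Run:
```python
from h import *
st((627.8,-135.3,57))
```

```text
t 14.0 p [452.8 -14.9  49.4] fingeryaw 109.3 tilt [-0.003 -0.   ] w mm 21.3 gf 20.0 F [-0.3  0.6 -0.4] q7 1.91
 go cm [ 17.5  -12.04   0.76]
```

>>> {"fn": "step_arm", "kwargs": {
  "targets": [
    [0, 0, 3, 0, 0, 0, 0.15],
    [0, 0, 3.5, 0, 0, 0, 0.15],
    [0.5, -0.3, 3.5, 0, 0, -5, 0.15],
    [1.5, -1, 2, 0, 0, -5, 0.15],
    [2.2, -1.5, 0, 0, 0, -5.2, 0.15]
  ]
}}

```text
time: 14.42
position: [0.4993, -0.0417, 0.1769]
tool_rot: [-0.109, 3.13, 0.004]
ft_force: [1.0, -0.3, 0.2]
grip_width: 0.247
grip_force: 20.0
```

>>> {"fn": "step_arm", "kwargs": {
  "targets": [
    [2.5, -1.8, 0, 0, 0, 0, 0.15],
    [2.5, -1.8, 0, 0, 0, 0, 0.15],
    [2.5, -1.8, 0, 0, 0, 0, 0.15],
    [2.5, -1.8, 0, 0, 0, 0, 0.15],
    [1.8, -1.3, 0, 0, 0, 0, 0.15]
  ]
}}

```text
time: 14.83
position: [0.616, -0.1296, 0.1712]
tool_rot: [-0.111, 3.139, -0.002]
ft_force: [-0.4, 0.6, -0.2]
grip_width: 0.248
grip_force: 20.0
```

>>> {"fn": "step_arm", "kwargs": {
  "targets": [
    [0.9, -0.6, -0.5, 0, 0, 0, 0.15],
    [0.43, -0.19, -2, 0, 0, 0, 0.15],
    [0, 0, -2.5, 0, 0, 0, 0.15],
    [0, 0, -2.5, 0, 0, 0, 0.15],
    [0, 0, -1.5, 0, 0, 0, 0.15]
  ]
}}

```text
time: 15.25
position: [0.6263, -0.1354, 0.0783]
tool_rot: [0.112, -3.136, -0.001]
ft_force: [-0.7, 0.6, -0.2]
grip_width: 0.248
grip_force: 20.0
```

Run:
```python
from h import *
st((627.8,-135.3,81))
```

```text
t 15.25 p [ 626.3 -135.4   78.3] fingeryaw 94.1 tilt [-0.003  0.001] w mm 21.6 gf 20.0 F [-0.7  0.6 -0.2] q7 1.95
 go cm [0.15 0.01 0.27]
```

>>> {"fn": "step_arm", "kwargs": {
  "targets": [
    [0, 0, -1, 0, 0, 0, 0.15],
    [0, 0, -0.7, 0, 0, 0, 0.15],
    [0, 0, -0.4, 0, 0, 0, 0.15],
    [0, 0, -0.3, 0, 0, 0, 0.15],
    [0, 0, -0.1, 0, 0, 0, 0.15]
  ]
}}

```text
time: 15.67
position: [0.6281, -0.1358, 0.0562]
tool_rot: [-0.112, 3.138, -0.0]
ft_force: [-0.7, -0.5, -0.2]
grip_width: 0.248
grip_force: 20.0
```

>>> {"fn": "step_arm", "kwargs": {
  "targets": [
    [0, 0, 0, 0, 0, 0, 0.15],
    [0, 0, 0, 0, 0, 0, 0.15],
    [0, 0, 0, 0, 0, 0, 0.45],
    [0, 0, 0, 0, 0, 0, 0.45],
    [0, 0, 0, 0, 0, 0, 0.45]
  ]
}}

```text
time: 16.08
position: [0.6279, -0.1358, 0.056]
tool_rot: [-0.112, 3.139, 0.0]
ft_force: [0.0, 0.2, -0.1]
grip_width: 0.387
grip_force: 0.0
```

>>> {"fn": "step_arm", "kwargs": {
  "targets": [
    [0, 0, 0, 0, 0, 0, 0.45],
    [0, 0, 2, 0, 0, 0, 0.45],
    [0, 0, 3, 0, 0, 0, 0.45],
    [0, 0, 3.5, 0, 0, 0, 0.45],
    [0, 0, 3, 0, 0, 0, 0.45]
  ]
}}

```text
time: 16.5
position: [0.6275, -0.1359, 0.1724]
tool_rot: [-0.112, 3.139, -0.0]
ft_force: [1.0, 0.2, -0.7]
grip_width: 0.451
grip_force: 0.0
```

Run:
```python
from h import *
st((484.7,-128.8,171))
```

```text
t 16.5 p [ 627.5 -135.9  172.4] fingeryaw 94.1 tilt [ 0. -0.] w mm 39.2 gf 0.0 F [ 1.   0.2 -0.7] q7 1.93
 go cm [-14.28   0.71  -0.14]
```

>>> {"fn": "step_arm", "kwargs": {
  "targets": [
    [-1, 0.1, 0, 0, 0, -5, 0.6],
    [-2, 0.1, 0, 0, 0, -6, 0.6],
    [-2.5, 0.1, 0, 0, 0, -6, 0.6],
    [-2.5, 0.1, 0, 0, 0, -6, 0.6],
    [-2.5, 0.1, 0, 0, 0, -6.4, 0.6]
  ]
}}

```text
time: 16.92
position: [0.5214, -0.1308, 0.1705]
tool_rot: [0.696, 3.063, 0.0]
ft_force: [-0.9, 0.2, 0.1]
grip_width: 0.592
grip_force: 0.0
```

>>> {"fn": "step_arm", "kwargs": {
  "targets": [
    [-2, 0.1, 0, 0, 0, 0, 0.6],
    [-1.2, 0.05, -1, 0, 0, 0, 0.6],
    [-0.61, 0, -2, 0, 0, 0, 0.6],
    [0, 0, -2.5, 0, 0, 0, 0.6],
    [0, 0, -2.5, 0, 0, 0, 0.6]
  ]
}}

```text
time: 17.33
position: [0.4848, -0.1292, 0.0907]
tool_rot: [0.688, 3.062, 0.002]
ft_force: [0.2, -0.3, -0.8]
grip_width: 0.6
grip_force: 0.0
```

>>> {"fn": "step_arm", "kwargs": {
  "targets": [
    [0, 0, -2.5, 0, 0, 0, 0.6],
    [0, 0, -1.5, 0, 0, 0, 0.6],
    [0, 0, -0.9, 0, 0, 0, 0.6],
    [0, 0, 0, 0, 0, 0, 0.3],
    [0, 0, 0, 0, 0, 0, 0.15]
  ]
}}

```text
time: 17.75
position: [0.4847, -0.1294, 0.0419]
tool_rot: [0.688, 3.065, -0.0]
ft_force: [0.1, -0.6, 0.1]
grip_width: 0.521
grip_force: 0.0
```

>>> {"fn": "step_arm", "kwargs": {
  "targets": [
    [0, 0, 0, 0, 0, 0, 0.15],
    [0, 0, 0, 0, 0, 0, 0.15],
    [0, 0, 0, 0, 0, 0, 0.15],
    [0, 0, 0, 0, 0, 0, 0.15],
    [0, 0, 0, 0, 0, 0, 0.15]
  ]
}}

```text
time: 18.17
position: [0.4851, -0.1293, 0.0424]
tool_rot: [0.688, 3.064, 0.001]
ft_force: [-0.8, -1.1, 4.0]
grip_width: 0.25
grip_force: 20.0
```

Run:
```python
from h import *
st((484.7,-128.8,42))
```

```text
t 18.17 p [ 485.1 -129.3   42.4] fingeryaw 64.7 tilt [0.002 0.   ] w mm 21.7 gf 20.0 F [-0.8 -1.1  4. ] q7 1.44
 go cm [-0.04  0.05 -0.04]
```

>>> {"fn": "step_arm", "kwargs": {
  "targets": [
    [0, 0, 0, 0, 0, 0, 0.15],
    [0, 0, 0.9, 0, 0, 0, 0.15],
    [0, 0, 3, 0, 0, 0, 0.15],
    [0, 0, 3.5, 0, 0, 0, 0.15],
    [0, 0, 3.5, 0, 0, 0, 0.15]
  ]
}}

```text
time: 18.58
position: [0.4832, -0.1293, 0.1514]
tool_rot: [-0.689, -3.063, 0.001]
ft_force: [1.3, -0.3, -0.5]
grip_width: 0.247
grip_force: 20.0
```

>>> {"fn": "step_arm", "kwargs": {
  "targets": [
    [0.6, 1, 2, 0, 0, 5, 0.15],
    [1.2, 2, 0, 0, 0, 6, 0.15],
    [1.5, 2.6, 0, 0, 0, 6, 0.15],
    [1.5, 2.6, 0, 0, 0, 6, 0.15],
    [1.5, 2.6, 0, 0, 0, 6.4, 0.15]
  ]
}}

```text
time: 19.0
position: [0.5477, -0.0202, 0.1711]
tool_rot: [-0.119, 3.139, 0.001]
ft_force: [0.1, -0.3, -0.1]
grip_width: 0.246
grip_force: 20.0
```

>>> {"fn": "step_arm", "kwargs": {
  "targets": [
    [1.5, 2.6, 0, 0, 0, 0, 0.15],
    [1.5, 2.6, 0, 0, 0, 0, 0.15],
    [1.5, 2.6, 0, 0, 0, 0, 0.15],
    [1.2, 2, 0, 0, 0, 0, 0.15],
    [0.69, 1.17, 0, 0, 0, 0, 0.15]
  ]
}}

```text
time: 19.42
position: [0.6118, 0.0922, 0.1703]
tool_rot: [0.118, -3.139, -0.002]
ft_force: [-0.3, -0.4, 0.3]
grip_width: 0.248
grip_force: 20.0
```

>>> {"fn": "step_arm", "kwargs": {
  "targets": [
    [0, 0, -1.5, 0, 0, 0, 0.15],
    [0, 0, -2.5, 0, 0, 0, 0.15],
    [0, 0, -2.5, 0, 0, 0, 0.15],
    [0, 0, -1.5, 0, 0, 0, 0.15],
    [0, 0, -1, 0, 0, 0, 0.15]
  ]
}}

```text
time: 19.83
position: [0.6096, 0.0873, 0.0783]
tool_rot: [0.111, -3.136, 0.002]
ft_force: [-0.3, -0.8, -0.4]
grip_width: 0.244
grip_force: 20.0
```

Run:
```python
from h import *
st((611.6,88.9,81))
```

```text
t 19.83 p [609.6  87.3  78.3] fingeryaw 94.0 tilt [-0.004 -0.001] w mm 21.3 gf 20.0 F [-0.3 -0.8 -0.4] q7 1.56
 go cm [0.2  0.16 0.27]
```

>>> {"fn": "step_arm", "kwargs": {
  "targets": [
    [0, 0, -1, 0, 0, 0, 0.15],
    [0, 0, -0.7, 0, 0, 0, 0.15],
    [0, 0, -0.4, 0, 0, 0, 0.15],
    [0, 0, -0.3, 0, 0, 0, 0.15],
    [0, 0, -0.1, 0, 0, 0, 0.15]
  ]
}}

```text
time: 20.25
position: [0.6117, 0.0884, 0.0564]
tool_rot: [-0.112, 3.139, 0.0]
ft_force: [-2.8, -0.5, 7.2]
grip_width: 0.249
grip_force: 20.1
```

>>> {"fn": "step_arm", "kwargs": {
  "targets": [
    [0, 0, 0, 0, 0, 0, 0.15],
    [0, 0, 0, 0, 0, 0, 0.15],
    [0, 0, 0, 0, 0, 0, 0.45],
    [0, 0, 0, 0, 0, 0, 0.45],
    [0, 0, 0, 0, 0, 0, 0.45]
  ]
}}

```text
time: 20.67
position: [0.6115, 0.0886, 0.0557]
tool_rot: [-0.112, 3.139, 0.0]
ft_force: [-0.0, -0.1, -0.5]
grip_width: 0.385
grip_force: 0.0
```

>>> {"fn": "step_arm", "kwargs": {
  "targets": [
    [0, 0, 0, 0, 0, 0, 0.45],
    [0, 0, 2, 0, 0, 0, 0.45],
    [0, 0, 3.5, 0, 0, 0, 0.45],
    [0, 0, 3.5, 0, 0, 0, 0.45],
    [0, 0, 3.5, 0, 0, 0, 0.45]
  ]
}}

```text
time: 21.08
position: [0.6109, 0.0884, 0.1816]
tool_rot: [0.112, -3.139, 0.0]
ft_force: [0.5, 0.4, 0.1]
grip_width: 0.453
grip_force: 0.0
```

>>> {"fn": "step_arm", "kwargs": {
  "targets": [
    [-0.5, 2, 2, 0, 0, 0, 0.45],
    [-1.5, 3, 1, 0, 0, 0, 0.45],
    [-1.5, 3.5, 0, 0, 0, 0, 0.45],
    [-1.5, 3.5, 0, 0, 0, 0, 0.45],
    [-1.5, 3.5, 0, 0, 0, 0, 0.45]
  ]
}}

```text
time: 21.5
position: [0.5457, 0.2448, 0.2111]
tool_rot: [-0.111, 3.139, 0.001]
ft_force: [0.4, 0.4, 0.2]
grip_width: 0.449
grip_force: 0.0
```

>>> {"fn": "step_arm", "kwargs": {
  "targets": [
    [-1.5, 3.5, 0, 0, 0, 0, 0.45],
    [-1.5, 3.5, 0, 0, 0, 0, 0.45],
    [-1.5, 3.5, 0, 0, 0, 0, 0.45],
    [-1.5, 3.5, 0, 0, 0, 0, 0.45],
    [-1, 2, 0, 0, 0, 0, 0.45]
  ]
}}

```text
time: 21.92
position: [0.473, 0.4086, 0.2103]
tool_rot: [0.12, -3.138, -0.004]
ft_force: [0.5, 1.7, 0.2]
grip_width: 0.448
grip_force: 0.0
```

>>> {"fn": "step_arm", "kwargs": {
  "targets": [
    [-1.5, 3, 0, 0, 0, 0, 0.45],
    [-1.5, 3, 0, 0, 0, 0, 0.45],
    [-1.5, 3, 0, 0, 0, 0, 0.45],
    [-1, 2, 0, 0, 0, 0, 0.45],
    [0, 0, 0, 0, 0, 0, 0.45]
  ]
}}

```text
time: 22.33
position: [0.4156, 0.5197, 0.2097]
tool_rot: [0.127, -3.136, -0.005]
ft_force: [-1.3, 0.9, -0.3]
grip_width: 0.451
grip_force: 0.0
```

Run:
```python
from h import *
st()
im,d=ctrl.get_image('top'); np.savez('t3.npz',im=im,d=d); cv2.imwrite('pics/t3.png',im[:,:,::-1])
P=cloud('top',d); Z=P[...,2]; hsv=cv2.cvtColor(im,cv2.COLOR_RGB2HSV)
m=((hsv[...,2]<60)&(Z>.028)&(Z<.042)).astype(np.uint8)
N,L,S,C=cv2.connectedComponentsWithStats(m)
for i in range(1,N):
    if S[i,4]>40:
        v,u=np.nonzero(L==i); print('base',np.round(C[i]),S[i,4],rect(ray('top',np.c_[u,v],.036)[:,:2]))
m=((Z>.088)&(Z<.1)&(hsv[...,1]>90)).astype(np.uint8)
N,L,S,C=cv2.connectedComponentsWithStats(m)
for i in range(1,N):
    if S[i,4]>40: print('top',np.round(C[i]),S[i,4],np.round(ray('top',C[i],.094)[0]*1000,1))
cv2.imwrite('pics/z3.png',cv2.resize(im[130:250,180:520,::-1],None,fx=2.3,fy=2.3,interpolation=2))
```

```text
t 22.33 p [415.6 519.7 209.7] fingeryaw 94.6 tilt [-0.003  0.003] w mm 39.2 gf 0.0 F [-1.3  0.9 -0.3] q7 0.74
base [ 24. 179.] 896 (array([655.9, 491.1]), 338.4, 32.4, -3.9)
base [179.  98.] 122 (array([778.1, 234.4]), 87.2, 8.2, -88.5)
base [431. 163.] 75 (array([ 644. , -197.8]), 59.4, 8.7, 9.6)
base [264. 191.] 509 (array([610.8,  88.3]), 83.4, 25.9, 4.3)
base [350. 182.] 248 (array([621.3, -59.9]), 46.8, 26.5, 4.5)
base [393. 174.] 150 (array([ 627.8, -134.3]), 28.4, 27.0, -2.4)
base [307. 191.] 288 (array([605.2,  13.6]), 43.0, 25.7, 4.7)
base [568. 264.] 289 (array([ 466.5, -408.4]), 121.9, 26.8, -15.7)
top [148.  44.] 3177 [847.7 268.3  94. ]
top [399. 159.] 144 [ 628.6 -134.    94. ]
top [352. 165.] 141 [621.8 -59.6  94. ]
top [305. 170.] 141 [616.4  14.6  94. ]
top [258. 176.] 144 [610.7  88.4  94. ]
```

View pics/t3.png

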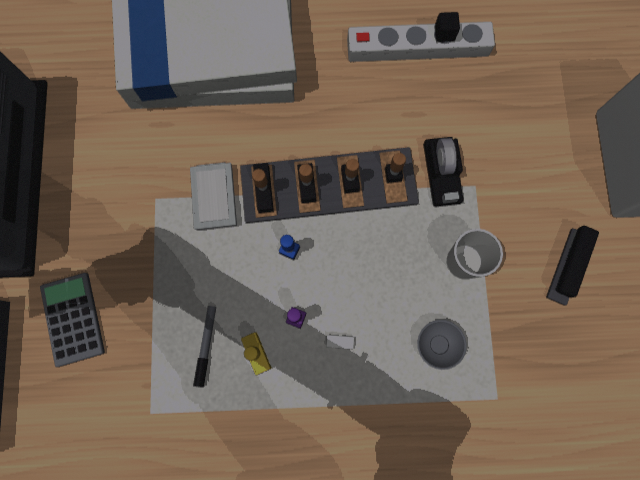

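View pics/z3.png

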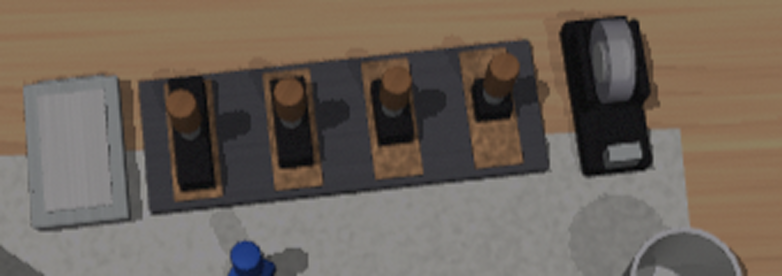

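The picture shows all four stamps upright and centred on their marks, with handle tops at (258,176), (305,170), (352,165) and (399,159). From the tin to the dispenser they run d, c, b, a. The cup still stands at (478,253).

```bash
python3 -c "
from bench import ctrl
print(ctrl.close_job())"
```

```text
the job is handed in; nothing more can be done
None
```

The four stamps stand upright and lengthwise on their cork marks, longest by the tin and shortest by the dispenser, handle tops within about 1.5 mm of the mark centres; the cup was not touched, and I handed the job in at about 22 s.

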